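Take the dried pot out of the bench dryer through its hand port

ROBOT

A 6-joint arm with a two-finger parallel gripper is mounted at the origin on a cart in front of the work surface, level with it; the furniture and walls round the work are solid. World frame = base frame: x ahead of the robot, y to its left, z up, the work surface at z = 0. Lengths are in m, angles in rad, forces in N, time in s.
With the tool pointing down it reaches from about 0.35 to 0.8 m from the base axis. Payload 7.3 kg.
Tool frame: the origin (TCP) lies between the finger pads; the fingertips stand 25 mm ahead of it and the grasp point (between the pads) lies 6 mm ahead of it (r.tip_extent is the distance from the TCP to the fingertips, in m); z points along the fingers, y is the direction in which the jaws open and shut (so a half turn about z gives the same grasp; the last joint's range is limited). The gripper opens to 85 mm and grips with 20 to 120 N. Pads are 22 mm wide; open, the fingers measure 114 mm over their backs; the gripper's body (76 mm by 85 mm) begins 54 mm behind the grasp point. The pads swing forward as they close: fully open they stand 13 mm farther back than shut.
Start: joints at [1.023, 0.342, 1.524, -0, 1.275, -0.146], TCP at [0.205, 0.483, 0.256] pointing down, gripper open.
Joint ranges: [-2.53, 2.53], [-0.77, 2.02], [0.04, 2.7], [-1, 4.14], [0.28, 2.66], [-3.11, 3.11]. Speed limits (rad/s): [2.57, 2.57, 3.14, 3.14, 3.14, 3.14].

INTERFACE

Orientations are given as a unit quaternion [x, y, z, w].
In Python, from workcell import r, command_gripper, optics gives the robot as it stands. The module is installed in compiled form; this text tells all that it offers. Calls block until the motion is done:
- r.reach(position, orientation): joint-space move of the TCP to a pose.
- r.move_straight(position, orientation=None, speed=0.15, max_force=None): straight line of the TCP; orientation=None keeps the orientation; speed is the mean speed in m/s. With max_force (N) it stops when the force on the tool has changed by that much, and returns True; else False.
- r.movej(angles): joint-space move.
- command_gripper(opening, force=None): finger opening in m; force is the grip in N (None keeps the last); returns when the fingers have stopped.
- r.hold(seconds).
- r.solve_ik(position, orientation): joint angles nearest the present ones, or None.
- r.read_state(): the state.
- optics.get_image(name): name is "scene" or "top" or "wrist"; returns (picture, depth): 384x512x3 uint8, red, green, blue; 384x512 float32, m along the optical axis (not along the pixel's ray), 0 where there is no reading.
- optics.camera_model(name): a dict with "K" (3x3 intrinsics, pixels), "R" (3x3) and "t" (3): a world point X has camera coordinates R X + t; the wrist camera has in their place "tool_from_camera" (4x4, takes a point from camera to tool coordinates, whose origin is the TCP and whose axes are the flange's). Camera axes: x right, y down, z forward; pixel columns grow to the right and rows downward; lengths in m; the calibration is good to about 2 mm. A picture is of the moment at which its call begins: read the wrist's pose just before it. camera_model takes no time and is no camera call.
A pose or a line that the arm cannot do raises r.PlanningError and nothing moves.
- r.finish_job(): hands the job in, once; it reports no verdict.
The state is a dict: "time_s": time; "joint_positions": joint angles; "dq": joint speeds; "tau": joint torques, N m; "eef_pos": TCP position; "eef_rot": TCP orientation; "contact_force": force on the tool from outside, world axes, zero at the start; "torque": the same for the moment, N m; "grip_width": finger opening in m.
Only numpy, scipy, OpenCV 4.12 (cv2) and the standard library are available. Lean on these libraries where they do the work, as an engineer would, in place of code of your own. Each camera call takes 0.05 s, during which the arm holds its last target.

TASK

Switch the bench dryer off at the three-position selector on its top, then reach in through the round hand port in its sloping front, lift the grey pot off its stand and bring it out without knocking it against the dryer. Keep it upright and set it down gently, standing in the middle of the empty plaster bat; leave the terracotta bowl and the dark pot on the other two bats where they are.

Things in the scene. Friction and masses are not known exactly. Their poses are not given: they have to be found in the camera images.
- dryer: light grey bench dryer, fixed, 170 deep x 190 wide x 285 mm high. It stands at the left, its front towards the robot's right. Origin on the table under it; z up, x front to back, y to its left. The front panel slopes at 40 degrees from 95 mm up, 98 mm before the origin, to 208 mm up, 37 mm behind it. The head overhangs it: underside 225 mm up, front edge 11 mm before the origin; a hand held straight down does not get in
- dryer_port: round hand port, 160 mm clear diameter, in the sloping panel (4 mm sheet, black rubber collar 173 mm across, 6 mm proud). Origin: centre of the port on the panel's outer face. z points out of the dryer square to the panel (40 degrees from vertical, towards the dryer's front), x up the slope, y to the dryer's left
- selector (a joint): black bar knob with white pointer on the head's top, turning about the vertical; three sprung clicks: 0 = off (white ring mark, left), 0.7 = low (one orange bar, pointer straight back), 1.4 = high (two orange bars, right). Grows clockwise from above. Starts at low or high; springs into the nearest click when let go; takes about 0.1 N m
- selector_grip (a point): point on the knob's axis at grip height, 26 mm above the head's top; the bar is 41 long, 13 wide and 29 mm high, its top 13 mm above this point. x points along the bar to the pointer end, z up; turns with the knob
- stand: aluminium pedestal fixed on the dryer's floor behind the port, 65 mm high with a round top plate 54 mm across, not always in line with the port. Origin: centre of its foot, 18 mm above the table; z up
- dried_pot_mid (a point): centre, half-way up, of the grey round pot to be moved: an open cup 58 mm high, 59 mm across at the rim and 53 mm at the foot, wall about 6 mm, 0.10 to 0.20 kg; z along its axis, upwards. It starts upright in the middle of the stand, loose
- empty_bat_top (a point): centre of the top face of the empty plaster bat, a white disc 86 mm across and 14 mm high, fixed on the table right of the dryer; z up. Three equal bats lie there, about 100 mm apart, in any order; the other two are taken
- terracotta_bowl_mid (a point): centre, half-way up, of the terracotta bowl, 68 mm across and 42 mm high, loose on the second bat; z up. Not to be moved
- dark_pot_mid (a point): centre, half-way up, of the dark brown pot, 64 mm across and 70 mm high, loose on the third bat; z up. Not to be moved
There are look-alikes about, which are no part of the job. Leave any purple look-alike of the part that bears terracotta_bowl_mid alone.

How it is judged:
By the outcome, as a careful person would: the job done as asked, in the order asked, and still so for the second after the job is handed in, with the robot touching nothing.
It also fails if it takes over 64 s, if anything falls off the work surface, if the arm or the gripper's body presses on something with over 40 N, if the wrist force passes 120 N, or if a joint passes its speed limit or range.

## Working session

There is one attempt and no reset: what is moved stays moved. The work goes in short steps, each a Python script; the robot and the scene stay as the last script left them, time stands still between calls to the robot, and variables do not carry over. Pictures are saved under pics/ and viewed, and the job is handed in when it is done.

```bash
mkdir -p pics; cat > h.py <<'E'
from workcell import r, command_gripper, optics
import numpy as np, cv2
from scipy.spatial.transform import Rotation as Ro
def save(n,im,s=1.5): cv2.imwrite(f'pics/{n}.png',cv2.resize(im,None,fx=s,fy=s,interpolation=cv2.INTER_CUBIC)[:,:,::-1])
E
python3 - <<'E'
from h import *
for n in ("scene","top","wrist"):
    im,d=optics.get_image(n); save(n+'0',im); np.savez(n+'0.npz',im=im,d=d,**{k:np.array(v) for k,v in optics.camera_model(n).items()})
    print(n,{k:np.round(v,3).tolist() for k,v in optics.camera_model(n).items()}, (d>0).mean())
print(r.read_state())
E
```

```text
scene {'K': [[475.461, 0.0, 253.797], [0.0, 475.461, 198.568], [0.0, 0.0, 1.0]], 'R': [[-0.179, 0.984, -0.002], [0.76, 0.137, -0.635], [-0.625, -0.115, -0.772]], 't': [-0.045, -0.284, 1.688]} 0.9961090087890625
top {'K': [[378.86, 0.0, 258.777], [0.0, 378.86, 192.08], [0.0, 0.0, 1.0]], 'R': [[0.011, -1.0, -0.009], [-0.98, -0.009, -0.196], [0.196, 0.011, -0.98]], 't': [0.14, 0.564, 1.057]} 0.9959157307942709
wrist {'K': [[271.686, 0.0, 254.415], [0.0, 271.686, 190.474], [0.0, 0.0, 1.0]], 'tool_from_camera': [[0.001, -0.961, -0.276, 0.069], [1.0, 0.001, 0.001, 0.0], [-0.001, -0.276, 0.961, -0.118], [0.0, 0.0, 0.0, 1.0]]} 0.9959462483723959
{'time_s': 0.15, 'joint_positions': array([ 1.02302692e+00,  3.42591546e-01,  1.52477373e+00, -3.33552784e-06,
        1.27542552e+00, -1.45993933e-01]), 'dq': array([-7.96641699e-05, -4.35701614e-03, -4.41024257e-03, -2.63303778e-04,
        6.28635522e-04, -3.23309471e-04]), 'tau': array([ 1.81771666e-03, -4.33909822e+01, -2.46148145e+01, -2.12168111e-04,
        5.78563486e-03,  6.54218115e-05]), 'eef_pos': array([0.20513947, 0.48297202, 0.25577894]), 'eef_rot': array([ 1.99538779e-01,  9.79889747e-01, -5.63930997e-04, -2.02164018e-04]), 'contact_force': array([0.13631806, 0.64775382, 0.0220072 ]), 'torque': array([ 0.00983029, -0.00495927,  0.00448353]), 'grip_width': 0.08529663230190299}
```

View pics/scene0.png

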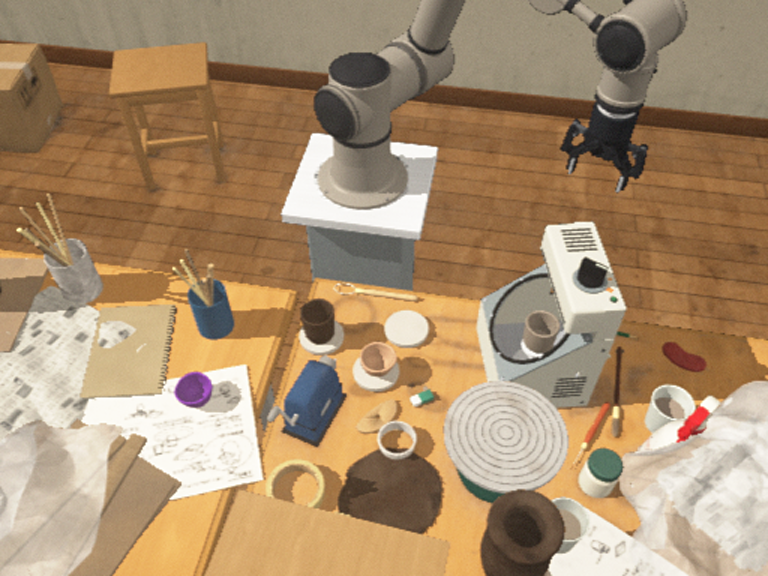

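View pics/top0.png

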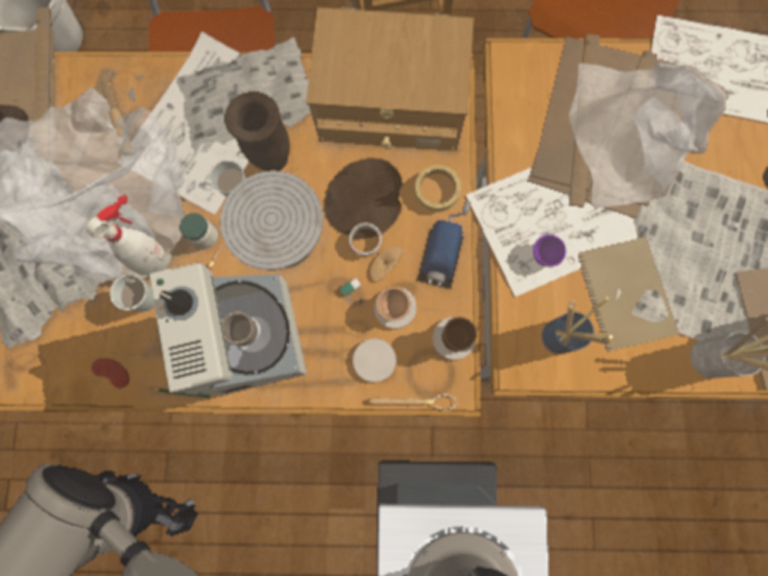

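View pics/wrist0.png

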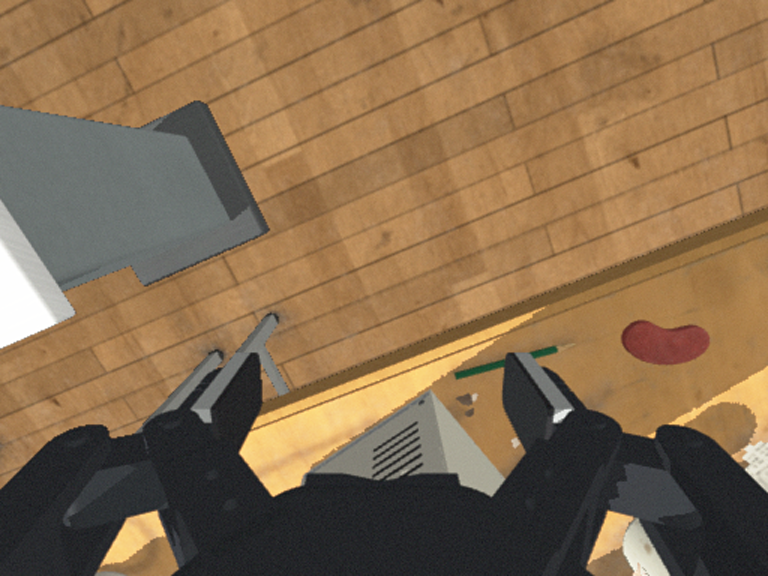

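The top view shows the dryer at about (160–300, 265–390), the knob at about (178,302) and the grey pot at (240,328). The bats are at (374,360), which is bare, (394,307), with the bowl, and (455,338), with the dark pot. The purple bowl at (548,250) is a look-alike. Next I'll enlarge and measure.

```bash
cat >> h.py <<'E'
def cloud(n,d=None,cam=None):
    cam=cam or optics.camera_model(n)
    K=np.array(cam['K']);v,u=np.mgrid[:384,:512]
    P=np.stack([(u-K[0,2])/K[0,0]*d,(v-K[1,2])/K[1,1]*d,d],-1)
    if 'R' in cam: return (P-np.array(cam['t']))@np.array(cam['R'])
    return P
def wcloud(d,pos,quat):
    cam=optics.camera_model('wrist');P=cloud('wrist',d,cam);T=np.array(cam['tool_from_camera'])
    return (P@T[:3,:3].T+T[:3,3])@Ro.from_quat(quat).as_matrix().T+pos
E
python3 - <<'E'
from h import *
t=np.load('top0.npz');s=np.load('scene0.npz')
a=cv2.resize(t['im'][165:275,95:320],None,fx=3.4,fy=3.4,interpolation=cv2.INTER_CUBIC)
b=cv2.resize(s['im'][140:270,190:430],None,fx=3.2,fy=3.2,interpolation=cv2.INTER_CUBIC)
save('ctop',a,1);save('cscene',b,1)
Pt=cloud('top',t['d']);Ps=cloud('scene',s['d'])
np.savez('clouds.npz',Pt=Pt,Ps=Ps)
def show(P,u,v): print(u,v,np.round(P[v,u],3))
for u,v in [(119,201),(120,190),(135,245),(125,240),(160,217),(190,195),(195,248),(249,240),(263,203),(263,210),(303,225),(303,218),(250,262),(300,262)]: show(Pt,u,v)
print()
for u,v in [(394,181),(380,160),(360,235),(271,218),(250,240),(212,213),(405,195)]: show(Ps,u,v)
E
```

```text
119 201 [0.486 0.452 0.323]
120 190 [0.518 0.467 0.286]
135 245 [0.391 0.422 0.285]
125 240 [0.402 0.445 0.287]
160 217 [0.481 0.423 0.088]
190 195 [0.553 0.349 0.048]
195 248 [0.395 0.317 0.105]
249 240 [0.425 0.173 0.015]
263 203 [0.536 0.133 0.017]
263 210 [0.514 0.132 0.024]
303 225 [0.471 0.012 0.017]
303 218 [0.492 0.012 0.015]
250 262 [0.36  0.17  0.002]
300 262 [ 0.362  0.021 -0.001]

394 181 [0.498 0.462 0.31 ]
380 160 [0.408 0.435 0.283]
360 235 [0.498 0.423 0.087]
271 218 [0.427 0.175 0.011]
250 240 [0.52  0.129 0.02 ]
212 213 [0.448 0.003 0.022]
405 195 [0.513 0.492 0.285]
```

View pics/ctop.png

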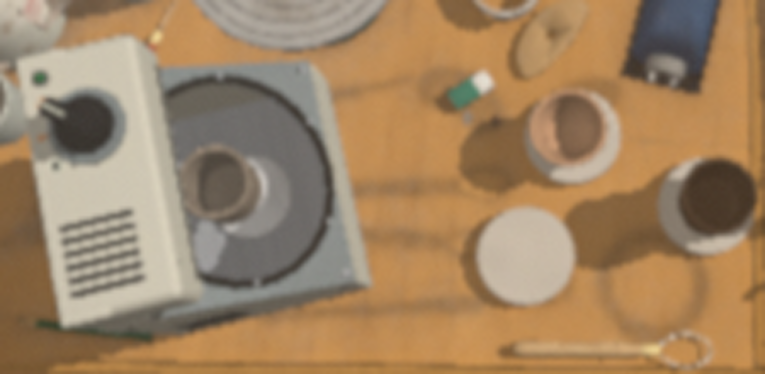

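View pics/cscene.png

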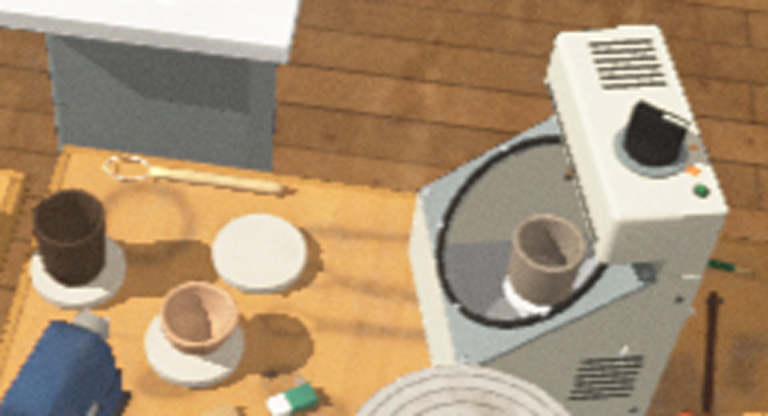

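```bash
python3 - <<'E'
from h import *
c=np.load('clouds.npz');t=np.load('top0.npz');s=np.load('scene0.npz')
def circ(xy):
    A=np.c_[2*xy,np.ones(len(xy))];p=np.linalg.lstsq(A,(xy**2).sum(1),rcond=None)[0]
    return p[:2],np.sqrt(p[2]+p[0]**2+p[1]**2)
for n,P,im in (('top',c['Pt'],t['im']),('scene',c['Ps'],s['im'])):
    box=(P[...,0]>.3)&(P[...,0]<.65)&(P[...,1]>.3)&(P[...,1]<.56)
    m=box&(P[...,2]>.27)&(P[...,2]<.298)
    q=P[m];r_=cv2.minAreaRect((q[:,:2]*1000).astype(np.float32));print(n,'head',r_,'z',np.median(q[:,2]))
    k=box&(P[...,2]>.310);q=P[k];print(' knob',len(q),q.mean(0),q.max(0),cv2.minAreaRect((q[:,:2]*1000).astype(np.float32)))
    # pot rim
    m=box&(P[...,2]>.131)&(P[...,2]<.15)&(P[...,0]>.42)&(P[...,0]<.56)&(P[...,1]<.45)
    q=P[m];print(' rimreg',len(q),q.mean(0),q.min(0),q.max(0),cv2.minEnclosingCircle((q[:,:2]*1000).astype(np.float32)))
    # sloping panel plane via RANSAC-free: pts z .1-.2
    # bats & pots
    for nm,x0,x1,y0,y1,z0,z1 in (('empty',.36,.47,.12,.24,.008,.022),('bowl',.46,.6,.07,.19,.048,.066),('dark',.4,.54,-.05,.07,.075,.095)):
        m=(P[...,0]>x0)&(P[...,0]<x1)&(P[...,1]>y0)&(P[...,1]<y1)&(P[...,2]>z0)&(P[...,2]<z1)
        q=P[m];print(' ',nm,len(q),np.median(q,0),cv2.minEnclosingCircle((q[:,:2]*1000).astype(np.float32)))
E
```

```text
top head ((455.9056396484375, 455.7171630859375), (190.84622192382812, 84.38385009765625), 14.563952445983887) z 0.2843804737345116
 knob 117 [0.48876461 0.46208474 0.32220715] [0.5022336  0.48271016 0.326464  ] ((489.32525634765625, 463.54248046875), (40.12681198120117, 12.805076599121094), 64.5731430053711)
 rimreg 177 [0.48943562 0.41164446 0.13912797] [0.44218416 0.38006935 0.13126203] [0.55966746 0.44216357 0.14984054] ((500.619873046875, 410.2143249511719), 59.766292572021484)
  empty 644 [0.42451662 0.17352216 0.01302233] ((424.4504699707031, 173.85096740722656), 42.78895950317383)
  bowl 137 [0.53865178 0.13582841 0.05399112] ((550.2296142578125, 116.54562377929688), 61.11048126220703)
  dark 129 [0.47218929 0.0074761  0.08207698] ((470.5035400390625, 10.459846496582031), 32.2769660949707)
scene head ((458.6036376953125, 454.33367919921875), (195.04396057128906, 84.30145263671875), 14.568205833435059) z 0.2846483685793116
 knob 144 [0.49603895 0.46285161 0.32024135] [0.50734957 0.48163804 0.32708462] ((494.4012756347656, 463.45953369140625), (40.95974349975586, 15.97606086730957), 68.05096435546875)
 rimreg 251 [0.49446972 0.4152529  0.13885155] [0.44437097 0.38686818 0.1310117 ] [0.55994792 0.44990561 0.14996557] ((504.9215393066406, 420.4693603515625), 61.18423080444336)
  empty 546 [0.42997124 0.17312223 0.0135044 ] ((427.37762451171875, 173.1402587890625), 44.49714279174805)
  bowl 162 [0.52972275 0.13618085 0.05417647] ((554.277587890625, 118.40729522705078), 59.16581344604492)
  dark 156 [0.47400795 0.01009052 0.08149189] ((474.8885498046875, 10.572871208190918), 33.54026794433594)
```

The selector reads high: the bar points 64.6°, and straight back is 104.6°. I'll hover over the knob with the jaws across the bar, check that both ends of the turn are reachable, and look with the wrist camera.

```bash
cat >> h.py <<'E'
TH=np.radians(104.56)
xd=np.array([np.cos(TH),np.sin(TH),0]);yd=np.array([-xd[1],xd[0],0]);zd=np.array([0,0,1.])
O=np.array([.457,.455,0])-.0305*xd
D=lambda x,y,z:O+x*xd+y*yd+z*zd
toD=lambda p:(lambda q:np.stack([q@xd,q@yd,q@zd],-1))(np.asarray(p)-O)
def quat(z,y):
    z=z/np.linalg.norm(z);y=y-z*(y@z);y/=np.linalg.norm(y)
    return Ro.from_matrix(np.c_[np.cross(y,z),y,z]).as_quat()
down=lambda a:quat(np.array([0,0,-1.]),np.array([np.cos(a),np.sin(a),0]))  # a: jaw axis heading
E
python3 - <<'E'
from h import *
print(O)
K=np.array([.4915,.4635,0])
for s in (90,-90):
  for a in (64.6,104.6,146):
    for z in (.317,.42):
        q=r.solve_ik(K+[0,0,z],down(np.radians(a+s)));print(s,a,z,None if q is None else np.round(q,2))
q=quat(np.array(np.sin(np.radians(40))*xd-np.cos(np.radians(40))*zd),yd)
for sg in (1,-1):
  q=quat(np.sin(np.radians(40))*xd-np.cos(np.radians(40))*zd,sg*yd); ap=Ro.from_quat(q).as_matrix()[:,2]
  for nm,p in (('grasp',D(-.02,-.021,.125)),('out',D(-.02,-.021,.125)-.15*ap),('bat',np.array([.4265,.1735,.056]))):
    j=r.solve_ik(p-.006*ap,q);print(nm,sg,None if j is None else np.round(j,2))
E
```

```text
[0.46466751 0.42547951 0.        ]
90 64.6 0.317 [ 0.64  0.61  0.92 -0.    1.61 -2.06]
90 64.6 0.42 [ 0.64  0.63  0.63 -0.    1.89 -2.06]
90 104.6 0.317 [ 0.64  0.61  0.92 -0.    1.61 -2.75]
90 104.6 0.42 [ 0.64  0.63  0.63 -0.    1.89 -2.75]
90 146 0.317 [ 0.64  0.61  0.92 -0.    1.61  2.81]
90 146 0.42 [ 0.64  0.63  0.63 -0.    1.89  2.81]
-90 64.6 0.317 [ 0.64  0.61  0.92 -0.    1.61  1.09]
-90 64.6 0.42 [ 0.64  0.63  0.63 -0.    1.89  1.09]
-90 104.6 0.317 [ 0.64  0.61  0.92 -0.    1.61  0.39]
-90 104.6 0.42 [ 0.64  0.63  0.63 -0.    1.89  0.39]
-90 146 0.317 [ 0.64  0.61  0.92 -0.    1.61 -0.33]
-90 146 0.42 [ 0.64  0.63  0.63 -0.    1.89 -0.33]
grasp 1 [0.27 0.66 1.58 0.82 1.07 2.68]
out 1 [0.1  0.51 1.49 0.71 1.34 2.75]
bat 1 [-0.18  0.65  1.93  0.74  1.04  2.17]
grasp -1 [ 0.27  0.66  1.58  0.82  1.07 -0.46]
out -1 [ 0.1   0.51  1.49  0.71  1.34 -0.39]
bat -1 [-0.18  0.65  1.93  0.74  1.04 -0.98]
```

```bash
python3 - <<'E'
from h import *
K=np.array([.4915,.4635,0])
p=r.read_state()['eef_pos']
r.move_straight(p+[0,0,.17],speed=.3)
r.reach(K+[0,0,.43],down(np.radians(64.6-90)))
st=r.read_state();im,d=optics.get_image('wrist');save('wk',im)
W=wcloud(d,st['eef_pos'],st['eef_rot'])
m=(W[...,2]>.308)&(W[...,2]<.35)&(np.hypot(W[...,0]-K[0],W[...,1]-K[1])<.04)
q=W[m];print(st['time_s'],len(q),np.median(q,0),cv2.minAreaRect((q[:,:2]*1000).astype(np.float32)),st['eef_pos'])
E
```

```text
2.0 709 [0.4946897  0.46637187 0.32393977] ((493.947509765625, 464.67901611328125), (40.59027862548828, 12.486666679382324), 64.77731323242188) [0.49080344 0.46389251 0.429354  ]
```

View pics/wk.png

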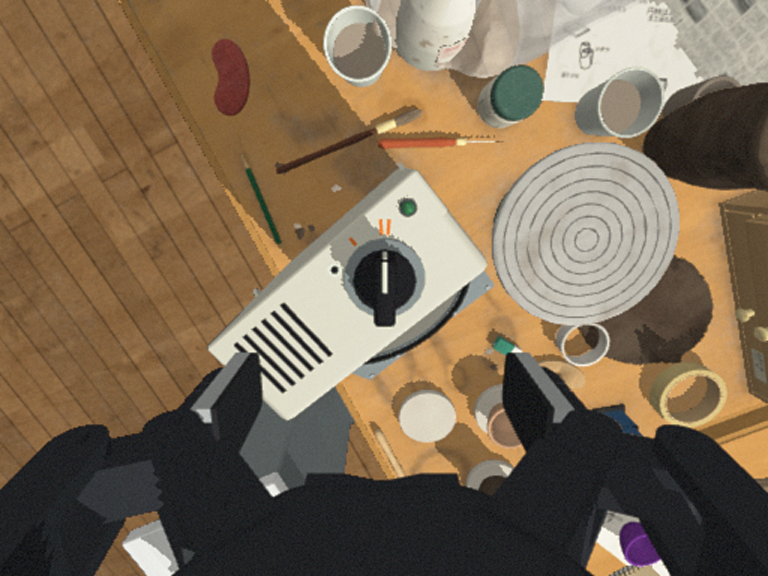

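The pointer at (384,275) aims at the two orange bars at (384,226), so the selector is at high. The knob is at about (0.4935, 0.4645) and matches the stated 41x13 mm.

```bash
python3 - <<'E'
from h import *
K=np.array([.4935,.4645,0]);q=down(np.radians(64.7-90))
command_gripper(.05,40)
print(r.move_straight(K+[0,0,.319],q,speed=.12,max_force=8), r.read_state()['eef_pos'])
command_gripper(0.0,40)
s=r.read_state();print(s['grip_width'],s['contact_force'],s['torque'])
j=s['joint_positions'].copy();n=6
for i in range(n):
    a=j.copy();a[5]-=np.radians(83)*(i+1)/n;r.movej(a)
    s=r.read_state();print(i,np.round(s['torque'],3),np.round(s['contact_force'],1),s['grip_width'])
print(s['time_s'])
command_gripper(.05);p=r.read_state()
r.move_straight(p['eef_pos']+[0,0,.11],speed=.25)
st=r.read_state();im,d=optics.get_image('wrist');save('wk2',im)
W=wcloud(d,st['eef_pos'],st['eef_rot'])
m=(W[...,2]>.308)&(W[...,2]<.35)&(np.hypot(W[...,0]-K[0],W[...,1]-K[1])<.04)
q=W[m];print(st['time_s'],len(q),cv2.minAreaRect((q[:,:2]*1000).astype(np.float32)))
E
```

```text
False [0.49376314 0.46467017 0.32006468]
0.01216795712788591 [-2.33407011  0.95933595  5.97038479] [0.15815329 0.47196851 0.00924304]
0 [ 0.039  0.344 -0.094] [-2.9  1.5 -0.8] 0.012207243887200491
1 [0.103 0.875 0.046] [-5.1 -0.1 -0.8] 0.012140399563192152
2 [ 0.011  1.151 -0.024] [-6.4 -0.4 -0.1] 0.012465874439093381
3 [-0.096  1.414 -0.093] [-8.2 -1.7  0.9] 0.012288517021011226
4 [-0.297  1.604  0.087] [-9.6 -1.8  1.2] 0.01229029242290882
5 [-0.532  1.865 -0.107] [-10.7  -3.7   1.6] 0.012558410989871916
6.0333
7.075 694 ((493.1788024902344, 464.3750915527344), (12.953361511230469, 41.17274856567383), 54.928497314453125)
```

View pics/wk2.png

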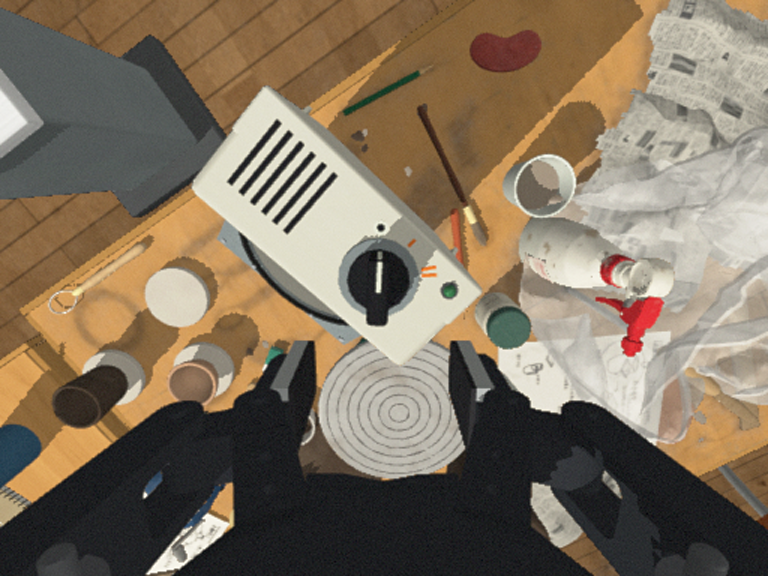

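The bar is now at 144.9°, against 144.7° expected for off, and the pointer at (380,262) aims at the white ring mark by (380,228). The dryer is off. Next I'll look into the port along its normal.

```bash
cat >> h.py <<'E'
S40,C40=np.sin(np.radians(40)),np.cos(np.radians(40))
ap=S40*xd-C40*zd
QP=quat(ap,-yd)
E
python3 - <<'E'
from h import *
r.reach(D(-.16,-.02,.42),down(TH+np.pi/2+np.pi))
command_gripper(.07)
r.reach(D(-.02,-.021,.125)-.176*ap,QP)
st=r.read_state();im,d=optics.get_image('wrist');save('wp',im)
W=wcloud(d,st['eef_pos'],st['eef_rot']);np.savez('wp.npz',im=im,d=d,W=W)
Q=toD(W)
m=(Q[...,2]>.130)&(Q[...,2]<.148)&(np.hypot(Q[...,0]+.02,Q[...,1]+.021)<.05)
q=Q[m];print(st['time_s'],len(q),q.min(0),q.max(0),cv2.minEnclosingCircle((q[:,:2]*1000).astype(np.float32)))
m2=(Q[...,2]>.075)&(Q[...,2]<.088)&(np.hypot(Q[...,0]+.02,Q[...,1]+.021)<.06)
q=Q[m2];print('stand',len(q),q.min(0),q.max(0),np.median(q,0))
E
```

```text
8.9583 1070 [-0.04117849 -0.03651375  0.13002438] [0.01788588 0.0216071  0.14310891] ((-12.025093078613281, -7.139553070068359), 29.952678680419922)
stand 210 [-0.03992701 -0.03651913  0.07653004] [0.00323502 0.01261126 0.08791404] [-0.03445144 -0.01823905  0.08300591]
```

View pics/wp.png

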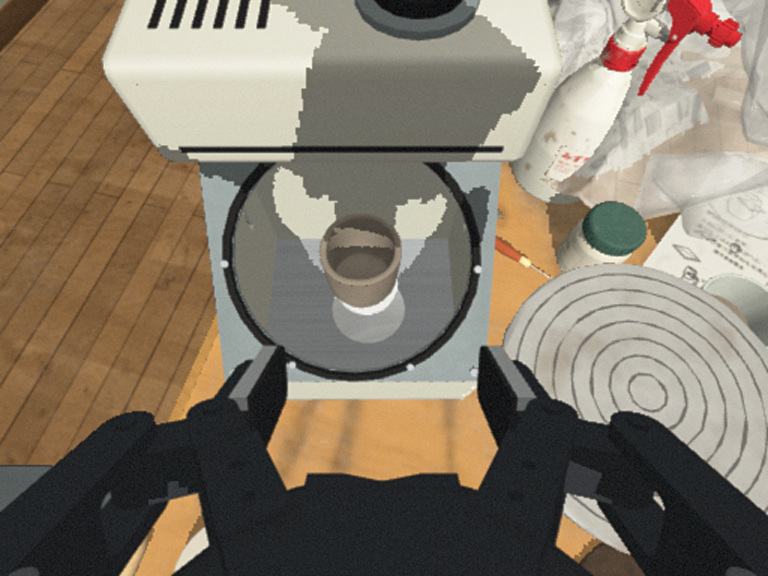

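```bash
python3 - <<'E'
from h import *
f=np.load('wp.npz');Q=toD(f['W']);im=f['im'].astype(int)
m=(Q[...,2]>.136)&(Q[...,2]<.146)&(np.hypot(Q[...,0]+.012,Q[...,1]+.0073)<.034)
q=Q[m];print(q.min(0),q.max(0),cv2.minEnclosingCircle((q[:,:2]*1000).astype(np.float32)))
# pixel->panel-plane coords
u=np.array([C40,0,S40]);n=np.array([-S40,0,C40]);c=np.array([-.0305,0,.1515])
R=Q-c;a=R@u;h=R@n;y=Q[...,1]
m=(abs(h)<.012)&(im.sum(-1)<110)&(np.hypot(a,y)<.1)
v=np.c_[a[m],y[m]]*1000;print('collar',m.sum(),np.median(h[m]),v.min(0),v.max(0),cv2.minEnclosingCircle(v.astype(np.float32)))
m=(abs(h)<.012)&(im.sum(-1)>250)&(abs(y)<.1)&(abs(a)<.085);print('panel h',np.median(h[m]),y[m].min(),y[m].max())
E
```

```text
[-0.04117849 -0.03651375  0.13601743] [0.01788588 0.0216071  0.14310891] ((-12.025093078613281, -7.139553070068359), 29.952678680419922)
collar 941 0.005305391728308836 [-82.5505206  -85.87869711] [64.87381786 80.15284256] ((1.314789891242981, -3.075343608856201), 84.7050552368164)
panel h 0.0005069261556150846 -0.09798581111773627 0.09283643562270857
```

The pot is at dryer coordinates (−12, −7.2), with its rim at 0.141 and radius 29.9 mm. That agrees with the stand's front edge, and the panel plane and collar fit too. Going in.

```bash
python3 - <<'E'
from h import *
G=D(-.012,-.0072,.121)+.003*ap-.006*ap
command_gripper(.075,35)
r.move_straight(G-.13*ap,QP,speed=.15)
f=r.move_straight(G,QP,speed=.09,max_force=6)
s=r.read_state();print(f,toD(s['eef_pos'])-toD(G),s['contact_force'],s['time_s'])
im,d=optics.get_image('wrist');save('wg',im); im,d=optics.get_image('scene');save('sg',im[120:300,250:450],3.5)
E
```

```text
False [-0.00028274 -0.00032888  0.00044026] [-0.20387501 -0.11903338  0.4505012 ] 11.3333
```

View pics/wg.png

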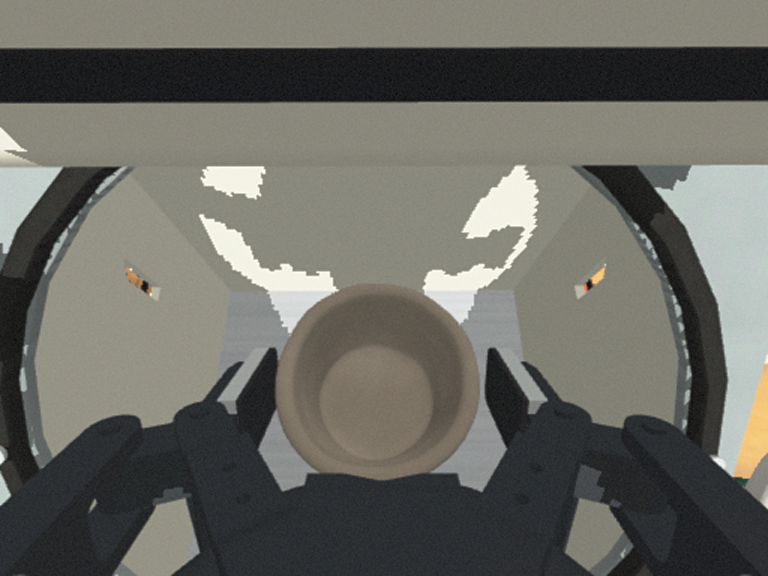

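View pics/sg.png

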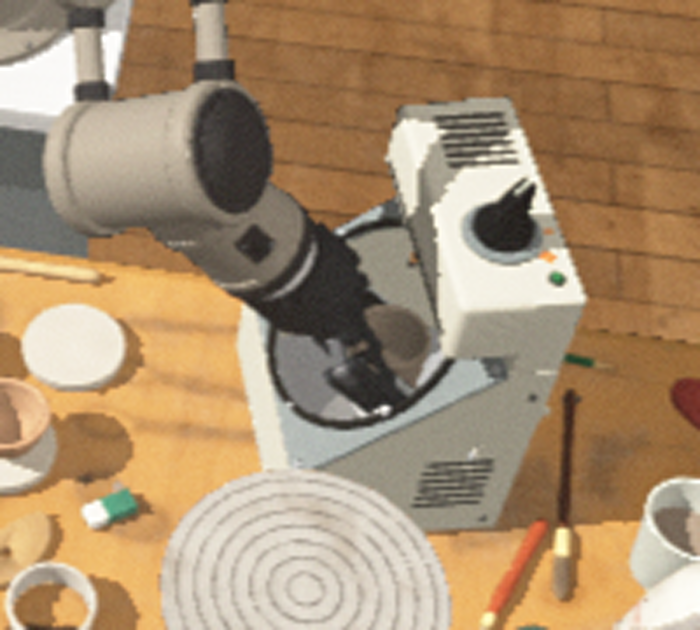

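The pot is centred between the pads (rim centre at column 378, pad midpoint 381). Closing and lifting a little.

```bash
python3 - <<'E'
from h import *
s0=r.read_state()
command_gripper(.03,35)
s=r.read_state();print(s['grip_width'],s['contact_force'],s['torque'])
p=s['eef_pos']
r.move_straight(p+[0,0,.016]+.003*yd,QP,speed=.05)
s=r.read_state();print(s['contact_force'],s['torque'],s['grip_width'],s['time_s'])
im,d=optics.get_image('wrist');save('wl',im)
W=wcloud(d,s['eef_pos'],s['eef_rot']);Q=toD(W)
m=(Q[...,2]>.13)&(Q[...,2]<.17)&(np.hypot(Q[...,0]+.012,Q[...,1]+.004)<.034)&(im.astype(int)[...,0]>60)
q=Q[m];print(q.min(0),q.max(0))
E
```

```text
0.05750550494906061 [-1.23218294 -2.45382273  4.86199891] [-0.09680326  0.18853786  0.18002238]
[ 0.1894942   0.42533556 -1.53288179] [-0.46045182 -0.12720312  0.02407879] 0.05764197337079951 12.2167
[-0.03892758 -0.03794766  0.13000065] [0.01824349 0.02980372 0.16723352]
```

View pics/wl.png

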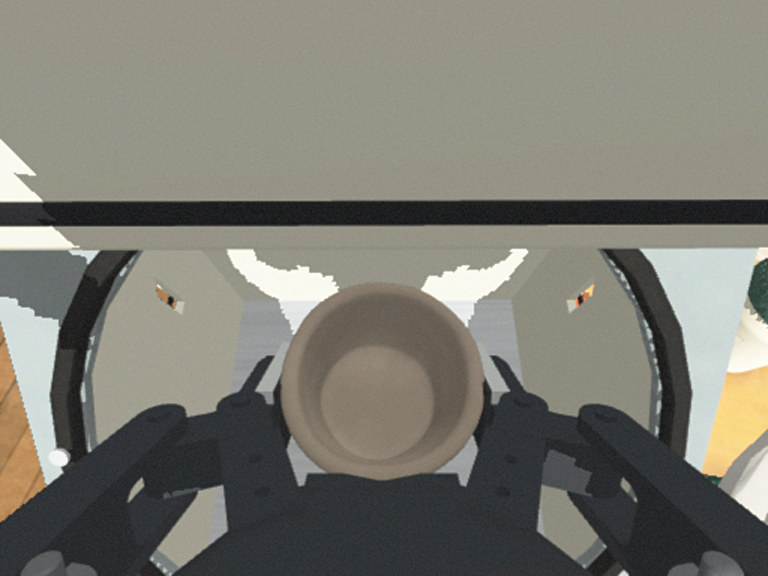

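Lifted: about 0.16 kg, with the pot unchanged in the jaws. Taking it out along the port normal, then carrying it toward the bat with a look on the way.

```bash
python3 - <<'E'
from h import *
p=r.read_state()['eef_pos']
r.move_straight(p-.15*ap,QP,speed=.1)
s=r.read_state();print(toD(s['eef_pos']),s['contact_force'],s['grip_width'])
B=np.array([.4265,.1735,0])
for z in (.2,.12,.0547): 
    j=r.solve_ik(B+[0,0,z],QP);print(None if j is None else np.round(j,2))
r.move_straight(B+[0,-.0,.0]-.09*xd*0+np.array([0,0,.24]),QP,speed=.2)
s=r.read_state();print(s['time_s'],s['contact_force'],s['torque'])
im,d=optics.get_image('wrist');save('wb',im)
W=wcloud(d,s['eef_pos'],s['eef_rot'])
np.savez('wb.npz',W=W,im=im,pos=s['eef_pos'])
m=(abs(W[...,2]-.014)<.005)&(np.hypot(*(W[...,:2]-B[:2]).transpose(2,0,1))<.06)
print(m.sum(), cv2.minEnclosingCircle((W[m][:,:2]*1000).astype(np.float32)) if m.sum() else '')
for n in('top','scene'):
    im,d=optics.get_image(n);save(n+'b',im)
E
```

```text
[-0.11006346 -0.00392751  0.25418643] [ 0.07736614  0.3483244  -2.07857698] 0.057480458259019075
[-0.17  0.4   1.83  0.65  1.31 -0.73]
[-0.17  0.53  1.9   0.7   1.15 -0.87]
[-0.17  0.66  1.94  0.75  1.03 -0.99]
14.8833 [-0.67828234  0.5521727  -1.40417686] [-0.47647195 -0.09474913  0.04805994]
0
```

View pics/wb.png

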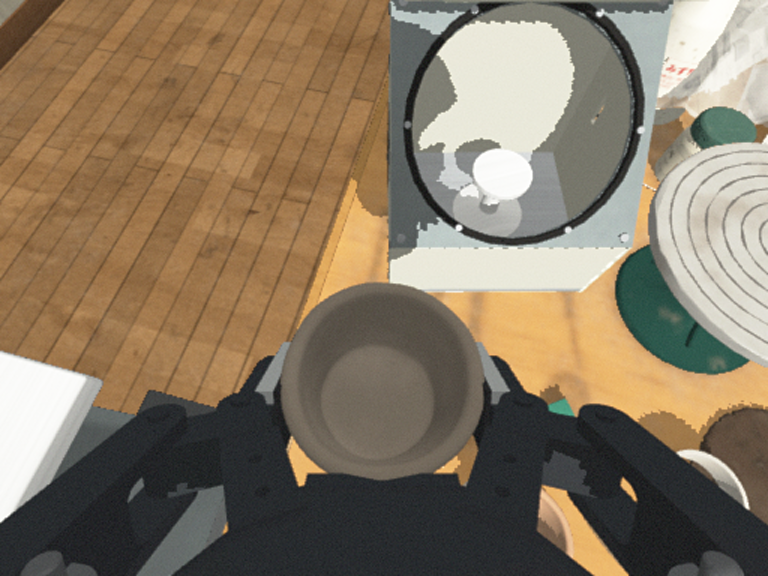

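View pics/sceneb.png

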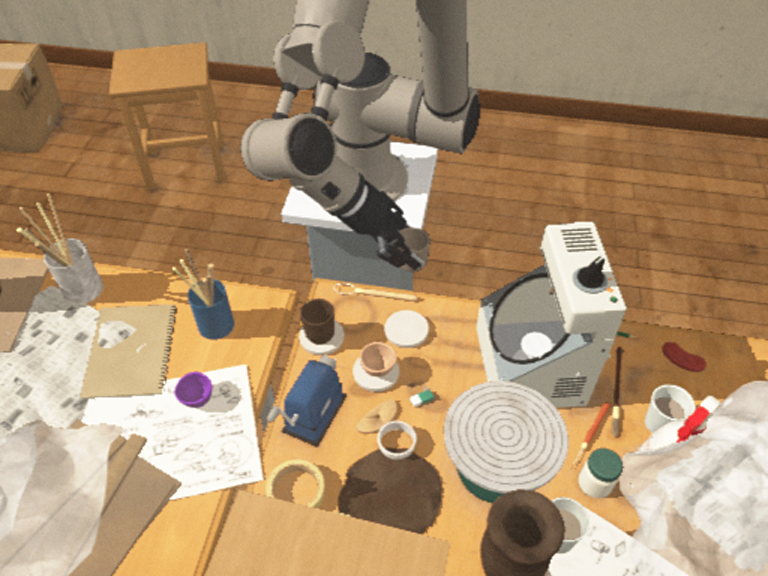

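```bash
python3 - <<'E'
from h import *
f=np.load('wb.npz');W=f['W'];im=f['im'].astype(int);pos=f['pos'];L=W-pos
m=(L[...,2]>.008)&(L[...,2]<.03)&(np.hypot(L[...,0],L[...,1])<.045)&(im[...,0]>im[...,2]+6)
q=L[m];c,R=cv2.minEnclosingCircle((q[:,:2]*1000).astype(np.float32));print(c,R,np.percentile(q[:,2],[50,90,99]))
cc=np.array(c)/1000;print('in dryer axes',cc@xd[:2],cc@yd[:2])
# rim tilt
q=L[m];rr=np.hypot(*(q[:,:2]-cc).T);t=q[(rr>.0245)&(q[:,2]>np.percentile(q[:,2],99)-.006)]
print(len(t),np.degrees(np.linalg.lstsq(np.c_[t[:,:2],np.ones(len(t))],t[:,2],rcond=None)[0][:2]))
E
```

```text
(2.5823018550872803, -4.622313499450684) 42.84799575805664 [0.01724076 0.01853358 0.01952365]
in dryer axes -0.005123041935433139 -0.001337350472308853
3102 [-0.81273528 -1.33555218]
```

```bash
python3 - <<'E'
from h import *
f=np.load('wb.npz');W=f['W'];im=f['im'].astype(int);pos=f['pos'];L=W-pos
m=((L[...,2]>.010)&(L[...,2]<.03)&(im[...,0]>im[...,2]+8)&(im[...,0]>70)).astype(np.uint8)
n,lab,st,ce=cv2.connectedComponentsWithStats(m)
k=lab[190,190] if lab[190,190] else 1+np.argmax(st[1:,4]);print(st[1:][st[1:,4]>100])
m=lab==k;q=L[m];c,R=cv2.minEnclosingCircle((q[:,:2]*1000).astype(np.float32));cc=np.array(c)/1000
print(c,R,'dryer axes',cc@xd[:2],cc@yd[:2],q.max(0),q.min(0))
rr=np.hypot(*(q[:,:2]-cc).T);t=q[(rr>.025)&(rr<.029)&(q[:,2]>.014)]
p=np.linalg.lstsq(np.c_[t[:,:2],np.ones(len(t))],t[:,2],rcond=None)[0];print(len(t),np.degrees(p[:2]),p[2])
E
```

```text
[[ 187  188  136  132 5401]]
(0.6897512674331665, 3.5565075874328613) 30.580259323120117 dryer axes 0.003268890905180012 -0.0015616834763884052 [0.03054372 0.03237393 0.02035603] [-0.02893798 -0.02584449  0.01000403]
3466 [-1.04360031 -0.32128315] 0.017660662187022846
```

The pot is held upright: the rim plane is within about 1° and the grip offset is (0.7, 3.5) mm. Setting it down.

```bash
python3 - <<'E'
from h import *
T=np.array([.4262,.1735,0])-[.0007,.0034,0]
r.move_straight(T+[0,0,.10],QP,speed=.12)
r.move_straight(T+[0,0,.062],QP,speed=.06)
r.hold(.2)
s=r.read_state();print(s['contact_force'],s['time_s'])
f=r.move_straight(T+[0,0,.051],QP,speed=.012,max_force=2.5)
s=r.read_state();print(f,s['eef_pos']-T,s['contact_force'],s['time_s'])
for n in('top','scene'):
    im,d=optics.get_image(n);save(n+'c',im[150:280,180:330] if n=='top' else im[140:280,190:340],4)
E
```

```text
[-0.31048727 -0.32277563 -2.08044479] 17.3333
True [-5.98870647e-05  8.97559315e-05  5.47881430e-02] [ 0.24742934 -1.92303576  3.93345972] 17.9667
```

View pics/scenec.png

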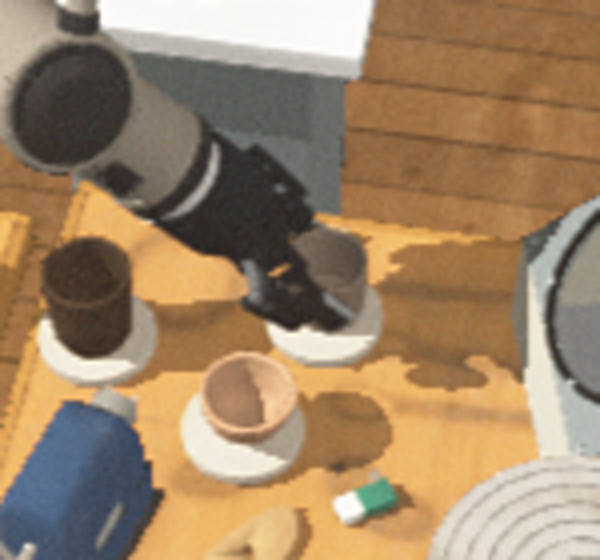

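Contact came at z 0.0548, where 0.0547 was expected, and the pot stands on the bat. Releasing and backing off.

```bash
python3 - <<'E'
from h import *
command_gripper(.078)
p=r.read_state()['eef_pos']
r.move_straight(p-.14*ap,QP,speed=.08)
p=r.read_state()['eef_pos']
r.move_straight(p+[-.08,-.05,.1],QP,speed=.2)
r.hold(.3)
s=r.read_state();print(s['time_s'],s['contact_force'])
for n in('top','scene'):
    im,d=optics.get_image(n);save(n+'d',im[150:280,95:330] if n=='top' else im[130:280,190:430],3.2)
    P=cloud(n,d)
    for nm,x,y,z0,z1 in (('empty',.426,.173,.058,.082),('bowl',.53,.135,.048,.062),('dark',.473,.009,.075,.095)):
        m=(np.hypot(P[...,0]-x,P[...,1]-y)<.045)&(P[...,2]>z0)&(P[...,2]<z1);q=P[m]
        print(n,nm,m.sum(),np.round(cv2.minEnclosingCircle((q[:,:2]*1000).astype(np.float32))[0],1) if m.sum() else '',np.round(q[:,2].max(),3) if m.sum() else '')
    m=(np.hypot(P[...,0]-.426,P[...,1]-.173)<.06)&(abs(P[...,2]-.013)<.006)
    q=P[m];print(' bat',m.sum(),cv2.minEnclosingCircle((q[:,:2]*1000).astype(np.float32)))
c=np.load('clouds.npz')
for n,P in(('top',c['Pt']),('scene',c['Ps'])):
    for nm,x,y,z0,z1 in (('bowl',.53,.135,.048,.062),('dark',.473,.009,.075,.095)):
        m=(np.hypot(P[...,0]-x,P[...,1]-y)<.045)&(P[...,2]>z0)&(P[...,2]<z1);q=P[m]
        print('before',n,nm,m.sum(),np.round(cv2.minEnclosingCircle((q[:,:2]*1000).astype(np.float32))[0],1))
E
```

```text
21.4417 [ 0.33983112  0.47308811 -0.24777745]
top empty 127 [420.4 173.2] 0.078
top bowl 125 [531.5 137.2] 0.06
top dark 96 [470.2  10.4] 0.089
 bat 364 ((424.4373779296875, 173.91549682617188), 42.80634689331055)
scene empty 188 [425.2 172. ] 0.075
scene bowl 169 [535.1 136.9] 0.061
scene dark 151 [475.1   9.9] 0.09
 bat 307 ((430.912109375, 172.09161376953125), 44.01557159423828)
before top bowl 128 [532.2 137.2]
before top dark 129 [470.5  10.5]
before scene bowl 161 [536.1 136. ]
before scene dark 156 [474.9  10.6]
```

View pics/scened.png

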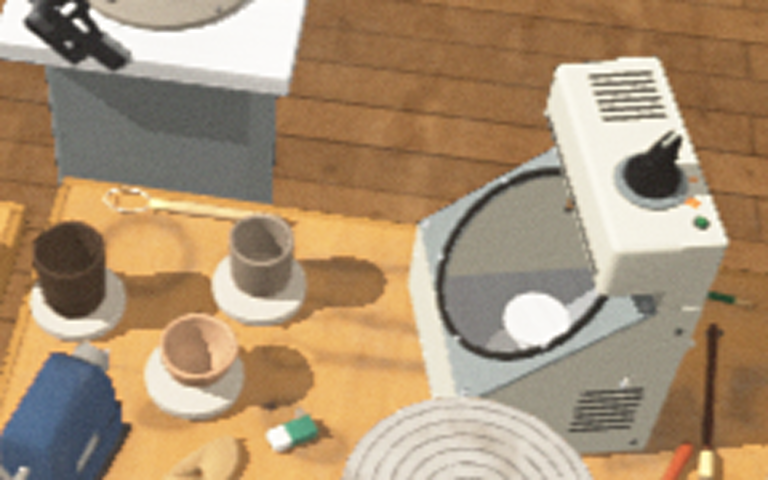

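View pics/topd.png

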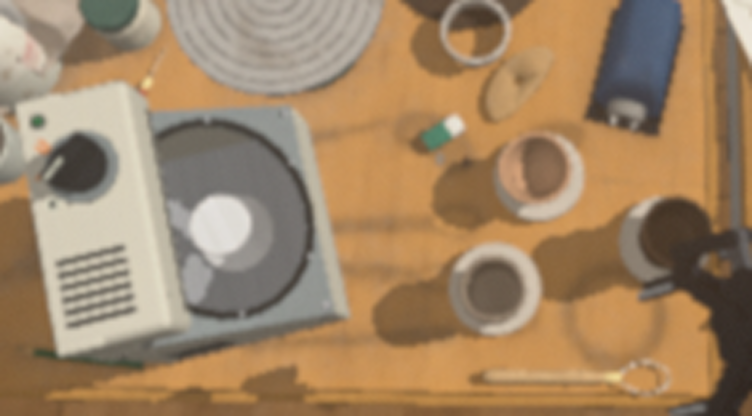

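The pot stands on the bat. The side cameras hint at a 3–5 mm offset in −x, so I'll check with the wrist camera, pot and bat in one view.

```bash
python3 - <<'E'
from h import *
r.reach(np.array([.35,.173,.33]),down(np.radians(90)))
s=r.read_state();im,d=optics.get_image('wrist');save('wf',im)
W=wcloud(d,s['eef_pos'],s['eef_rot']);np.savez('wf.npz',W=W,im=im)
x,y=.426,.173;H=np.hypot(W[...,0]-x,W[...,1]-y)
for nm,z0,z1 in(('rim',.064,.08),('bat',.009,.019)):
    m=(H<.055)&(W[...,2]>z0)&(W[...,2]<z1);q=W[m];print(nm,m.sum(),cv2.minEnclosingCircle((q[:,:2]*1000).astype(np.float32)),q.min(0),q.max(0))
print(s['time_s'],s['contact_force'])
E
```

```text
rim 499 ((424.7837829589844, 173.24578857421875), 30.060827255249023) [0.39534726 0.14436154 0.0640065 ] [0.4535955  0.20202095 0.07463026]
bat 657 ((429.1146545410156, 173.619384765625), 43.066768646240234) [0.38614155 0.13155247 0.00902445] [0.45397797 0.21617421 0.01893569]
22.45 [ 0.19281172 -0.33353562 -0.38131237]
```

View pics/wf.png

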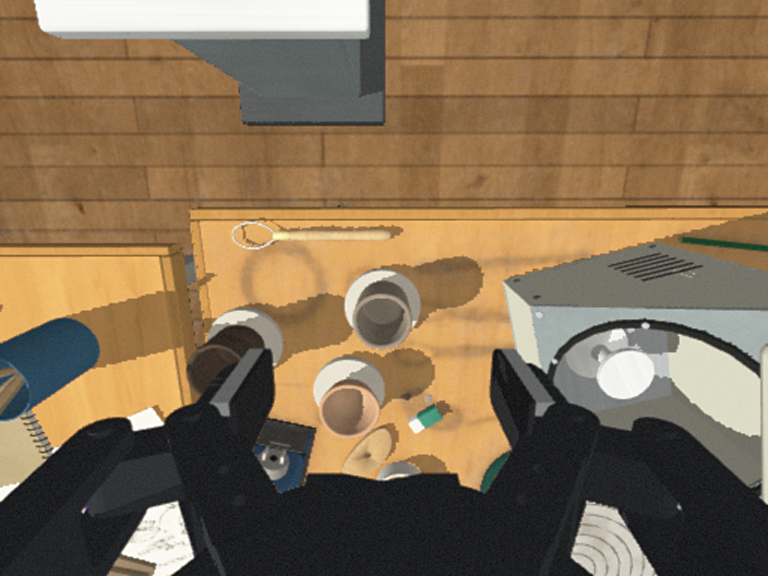

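```bash
python3 - <<'E'
from h import *
r.hold(.3);print(r.finish_job(), r.read_state()['time_s'])
E
```

```text
the job is handed in; nothing more can be done
the job is handed in; nothing more can be done
```

The dryer is off and the grey pot is standing upright on the empty plaster bat. I handed the job in at about 23 s of the 64 s allowed.

- **Selector:** it started at high, and I turned it back to off. The bar came to rest at 144.9°, against 144.7° expected, pointing at the white ring mark.
- **Pot:** I gripped it through the port along the panel's normal and lifted it (about 0.16 kg). It came out with no sign of contact in the force readings I took. Its rim stayed within about 1° of level. It touched down at the expected height and I stopped the descent on a 2.5 N force change.
- **Bowl and dark pot:** before and after measurements agree to about 1 mm, so neither was moved. The purple look-alike was not touched.
- **Off-centre by about 4 mm:** the last wrist view puts the pot about 4 mm from the bat's centre, towards the robot. The two side cameras gave 4–6 mm, on partly hidden outlines. I judged that close enough to the middle and did not regrasp to correct it.

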